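# Make up the spice caddy for a banquet table

## Task

Make up the spice caddy for this table: stand each of the four half-round, steel-capped shakers (salt white, pepper black, paprika red, herbs green) upright and fully down in the tray pocket of its own colour, its flat side square to and facing the pocket's straight, taller, steel-edged key wall. Leave the two round, brass-capped shakers standing where they are; they belong to another table.

Things in the scene. Friction and masses are not known exactly. Their poses are not given: they have to be found in the camera images.
- shaker_white: White salt shaker, loose, 0.12 kg, upright. D-section body 30 mm deep, 44 wide, straight to 64 mm, top 70 mm, round steel cap on it (23 mm wide, 84 mm overall). Origin: foot of the flat face, midway. z up; x from the flat (plane x=0, 41 mm wide) into the body, round side out to x=30 mm; y along the flat. Grip across x (30 mm wide), body middle at x=15 mm.
- shaker_black: Black pepper shaker, loose, 0.12 kg, upright. D-section body 30 mm deep, 44 wide, straight to 64 mm, top 70 mm, round steel cap on it (23 mm wide, 84 mm overall). Origin: foot of the flat face, midway. z up; x from the flat (plane x=0, 41 mm wide) into the body, round side out to x=30 mm; y along the flat. Grip across x (30 mm wide), body middle at x=15 mm.
- shaker_red: Red paprika shaker, loose, 0.12 kg, upright. D-section body 30 mm deep, 44 wide, straight to 64 mm, top 70 mm, round steel cap on it (23 mm wide, 84 mm overall). Origin: foot of the flat face, midway. z up; x from the flat (plane x=0, 41 mm wide) into the body, round side out to x=30 mm; y along the flat. Grip across x (30 mm wide), body middle at x=15 mm.
- shaker_green: Green herbs shaker, loose, 0.12 kg, upright. D-section body 30 mm deep, 44 wide, straight to 64 mm, top 70 mm, round steel cap on it (23 mm wide, 84 mm overall). Origin: foot of the flat face, midway. z up; x from the flat (plane x=0, 41 mm wide) into the body, round side out to x=30 mm; y along the flat. Grip across x (30 mm wide), body middle at x=15 mm.
- socket_white: White fixed pocket, 40 (x) x 56 mm inside, +x corners cut. Floor 4 mm, walls 20 high; straight steel-edged key wall at -x 26 high, inner face x=-5 mm. Origin under floor, 5 mm above table. z up. Shaker seated mid-play (5 mm each way): origin at (0,0,4 mm) here, same yaw, flat to key wall. 4 pockets in a row along y, 72 mm pitch, order varies, in a metal tray 70x312, 14 high.
- socket_black: Black fixed pocket, 40 (x) x 56 mm inside, +x corners cut. Floor 4 mm, walls 20 high; straight steel-edged key wall at -x 26 high, inner face x=-5 mm. Origin under floor, 5 mm above table. z up. Shaker seated mid-play (5 mm each way): origin at (0,0,4 mm) here, same yaw, flat to key wall. 4 pockets in a row along y, 72 mm pitch, order varies, in a metal tray 70x312, 14 high.
- socket_red: Red fixed pocket, 40 (x) x 56 mm inside, +x corners cut. Floor 4 mm, walls 20 high; straight steel-edged key wall at -x 26 high, inner face x=-5 mm. Origin under floor, 5 mm above table. z up. Shaker seated mid-play (5 mm each way): origin at (0,0,4 mm) here, same yaw, flat to key wall. 4 pockets in a row along y, 72 mm pitch, order varies, in a metal tray 70x312, 14 high.
- socket_green: Green fixed pocket, 40 (x) x 56 mm inside, +x corners cut. Floor 4 mm, walls 20 high; straight steel-edged key wall at -x 26 high, inner face x=-5 mm. Origin under floor, 5 mm above table. z up. Shaker seated mid-play (5 mm each way): origin at (0,0,4 mm) here, same yaw, flat to key wall. 4 pockets in a row along y, 72 mm pitch, order varies, in a metal tray 70x312, 14 high.
- round_white: Look-alike that does not belong: a white shaker with a fully round body (44 mm across, 70 mm high) and a BRASS cap (84 mm overall), loose, about 0.12 kg. Origin: centre of its underside, z up.
- round_red: Look-alike that does not belong: a red shaker with a fully round body (44 mm across, 70 mm high) and a BRASS cap (84 mm overall), loose, about 0.12 kg. Origin: centre of its underside, z up.
Mind the look-alikes: they are no part of the job. What is shaped like the socket_black but purple is not meant. What is shaped like the round_red but blue is not meant.

How it is judged (in metres and radians):
At the end, for the whole second after the job is handed in: Each half-round shaker is in its own colour's pocket, within 10 mm (x) and 12 mm (y) of the seated place, on the floor (origin 0 to 9 mm up), flat to the key wall within 0.35 rad, upright within 0.12 rad; both round shakers upright within 30 mm of their start; all at rest (x of shaker_white in the frame of socket_white between -0.01 and 0.01 m and y of shaker_white in the frame of socket_white between -0.012 and 0.012 m and z of shaker_white in the frame of socket_white between 0 and 0.009 m and angle between the x axis of shaker_white and the x axis of socket_white, either way round below 0.35 rad and angle between each of shaker_white, shaker_black, shaker_red, shaker_green, round_white, round_red's own z axis and vertical below 0.12 rad and linear speed of each of shaker_white, shaker_black, shaker_red, shaker_green, round_white, round_red below 0.02 m/s and angular speed of each of shaker_white, shaker_black, shaker_red, shaker_green below 0.2 rad/s and x of shaker_black in the frame of socket_black between -0.01 and 0.01 m and y of shaker_black in the frame of socket_black between -0.012 and 0.012 m and z of shaker_black in the frame of socket_black between 0 and 0.009 m and angle between the x axis of shaker_black and the x axis of socket_black, either way round below 0.35 rad and x of shaker_red in the frame of socket_red between -0.01 and 0.01 m and y of shaker_red in the frame of socket_red between -0.012 and 0.012 m and z of shaker_red in the frame of socket_red between 0 and 0.009 m and angle between the x axis of shaker_red and the x axis of socket_red, either way round below 0.35 rad and x of shaker_green in the frame of socket_green between -0.01 and 0.01 m and y of shaker_green in the frame of socket_green between -0.012 and 0.012 m and z of shaker_green in the frame of socket_green between 0 and 0.009 m and angle between the x axis of shaker_green and the x axis of socket_green, either way round below 0.35 rad and distance of each of round_white, round_red from where it was at the start of the episode below 0.03 m); the robot touches nothing.
It fails at once if the round white brass-capped shaker is shifted by more than 30 mm or tipped over (distance of round_white from where it was at the start of the episode above 0.03 m or angle between round_white's own z axis and vertical above 0.4 rad).
It fails at once if the round red brass-capped shaker is shifted by more than 30 mm or tipped over (distance of round_red from where it was at the start of the episode above 0.03 m or angle between round_red's own z axis and vertical above 0.4 rad).
It also fails if it takes over 112 s, if anything falls off the work surface, if the arm or the gripper's body presses on something with over 40 N, if the wrist force passes 120 N, or if a joint passes its speed limit or range.

## Robot

A 6-joint arm with a two-finger parallel gripper is mounted at the origin on the work surface. World frame = base frame: x ahead of the robot, y to its left, z up, the work surface at z = 0. Lengths are in mm, angles in rad, forces in N, time in s.
With the tool pointing down it reaches from about 300 to 775 mm from the base axis. Payload 14.6 kg.
Tool frame: the origin (TCP) lies between the finger pads; the fingertips stand manip.tip_reach ahead of it and the grasp point (between the pads) lies 5 mm behind it (manip.tip_reach is the distance from the TCP to the fingertips, in mm); z points along the fingers, y is the line along which they close (so a half turn about z gives the same grasp; the last joint's range is limited). The gripper opens to 94 mm and grips with 3 to 60 N. Pads are 16 mm wide; open, the fingers measure 119 mm over their backs; the gripper's body (75 mm by 177 mm) begins 78 mm behind the grasp point.
Start: joints at [1.1, 0.3, 1.521, -0, 1.321, -0.067], TCP at [216.1, 505.757, 198.546] pointing down, gripper open.
Joint ranges: [-3.03, 3.03], [-0.79, 2.21], [0.23, 2.52], [-1.04, 4.18], [0, 3.07], [-2.55, 2.55]. Speed limits (rad/s): [2.22, 2.22, 2.57, 3.14, 3.14, 3.14].

## Interface

Orientations are given as [roll, pitch, yaw] about the fixed x, y, z axes, in that order (R = Rz(yaw) Ry(pitch) Rx(roll)).
In Python, from cell import manip gives the robot as it stands. The module is installed in compiled form; this text tells all that it offers.
- The arm moves only by the shell command python3 -m creep 'ROWS' [FORCE]. ROWS is JSON, a list of rows, each a list of 3 entries, a list of its own where there are three numbers: the opening, from -1 (shut) to 1 (fully open), then the shift along the tool's x, y, z in cm, then the turn about the tool's z in units of 5 degrees (1.0 is 5 degrees). In form: [[grip, [tx, ty, tz], roll], ...]. A call has 1 to 12 rows; each row is the pose to reach, as a shift and turn from the pose commanded when the call began, along the tool's axes at that moment; what a row does not reach only later rows make up. A row lasts 1/10 s, in which the tool goes at most 50 mm and 8.59 degrees, less where a joint would pass 70% of its speed; a pose out of reach is approached as far as the arm can. A call with a gripper value outside its range is refused whole. The fingers move at their own pace and stop on an object; FORCE is the grip in N (left out, the last holds). Time passes only in rows, so rows that repeat a pose let the fingers close. It gives the time, the measured TCP pose, the force, the opening and the grip force at its end, in the units of the state.
- manip.read_state(): the state, without advancing time (a new reading comes with each control period).
- manip.camera(name): name is "scene" or "top" or "wrist"; returns the picture (400x640x3 uint8, red, green, blue); there is no depth.
- manip.camera_params(name): a dict with "fovy" (degrees; the focal length in pixels is half the picture's height over the tangent of half this angle, whatever the lens; pixels are square), "cx", "cy" (the principal point, pixels), "origin" and "attitude" of the camera in the world. Camera axes: x right, y down, z forward; pixel columns grow to the right and rows downward; lengths in mm; the calibration is good to about 2 mm. A picture is of the moment at which its call begins: read the wrist's pose just before it. camera_params takes no time and is no camera call; for the wrist camera it gives the pose at the moment of the call.
- manip.sign_off(): hands the job in; it is judged then, once.
The state is a dict: "clock": time; "joints": joint angles; "qd": joint speeds; "effort": joint torques, N m; "eef_pos": TCP position; "eef_rot": TCP orientation; "wrist_force": force on the tool from outside, world axes, zero at the start; "moment": the same for the moment, N m; "finger_gap": finger opening in mm; "finger_force": force on a finger pad.
Only numpy, scipy, OpenCV 4.12 (cv2) and the standard library are available. Lean on these libraries where they do the work, as an engineer would, in place of code of your own. Each camera call takes 0.05 s, during which the arm holds its last target. There are 200 camera calls.

## Working session

There is one attempt and no reset: what is moved stays moved. The work goes in short steps, Python scripts to look and compute and a shell command to move; the robot and the scene stay as the last step left them, time stands still between calls to the robot, and variables do not carry over. Pictures are saved under pics/ and viewed, at most 15 in all, crops included, and the job is handed in when it is done.

```bash
mkdir -p pics; python3 - <<'E'
from cell import manip
import cv2
s=manip.read_state();print(s['clock'],s['eef_pos'],s['eef_rot'],s['finger_gap'],manip.tip_reach)
for n in ['scene','top']:
    im=manip.camera(n);cv2.imwrite(f'pics/{n}0.png',im[:,:,::-1]);p=manip.camera_params(n);print(n,p)
E
```

```text
0.0 [215.97533914 505.52230796 197.98154985] [-3.14042794e+00 -1.14256719e-04  2.73774010e+00] 94.39672526282371 14.0
scene {'fovy': 47.722906196982535, 'cx': 319.1405969641875, 'cy': 200.4796758977979, 'origin': array([1167.24294687, -536.2615305 ,  871.83159939]), 'attitude': array([-2.33497161, -0.01138734,  0.88601365])}
top {'fovy': 42.347415813439845, 'cx': 313.0478806831663, 'cy': 203.63085715496803, 'origin': array([ 274.72336587,   15.11254803, 1377.25384334]), 'attitude': array([-2.95810952, -0.01325809, -1.58530303])}
```

View pics/scene0.png

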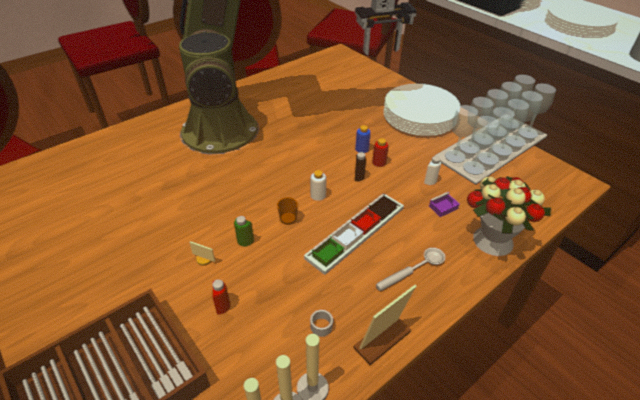

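View pics/top0.png

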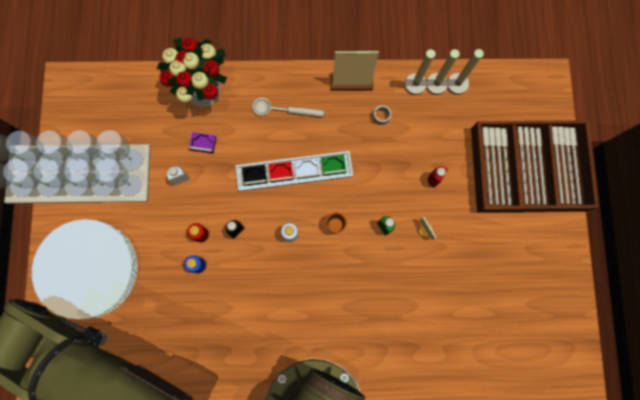

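The top view shows:
- Tray pockets: black (255,174), red (281,171), white (307,167), green (333,163). The purple lone pocket at (203,142) is a look-alike.
- Steel-capped candidates: white (176,175), black (233,228), green (387,225), red (437,176).
- Brass-capped rounds: white (289,231), red (197,231). The blue one at (194,263) is not meant.

I'll confirm these in one enlarged crop.

```bash
cat > h.py <<'E'
import numpy as np, cv2
from scipy.spatial.transform import Rotation as R
from cell import manip
def ray(p,uv):
    f=200/np.tan(np.radians(p['fovy']/2))
    return R.from_euler('xyz',p['attitude']).as_matrix()@np.array([(uv[0]-p['cx'])/f,(uv[1]-p['cy'])/f,1])
def onplane(p,uv,z):
    d=ray(p,uv);o=np.array(p['origin']);return o+d*(z-o[2])/d[2]
def proj(p,X):
    f=200/np.tan(np.radians(p['fovy']/2))
    c=R.from_euler('xyz',p['attitude']).as_matrix().T@(np.array(X)-p['origin'])
    return np.array([p['cx']+f*c[0]/c[2],p['cy']+f*c[1]/c[2]])
E
python3 - <<'E'
from h import *
t=cv2.imread('pics/top0.png');s=cv2.imread('pics/scene0.png')
def c(im,u,v,r=26,k=200):return cv2.resize(im[v-r:v+r,u-r:u+r],(k,k),interpolation=cv2.INTER_CUBIC)
row1=np.hstack([c(t,*q) for q in [(176,175),(233,228),(387,225),(437,176)]])
row2=np.hstack([c(s,*q) for q in [(432,171),(360,166),(244,231),(220,297)]])
tr=np.hstack([cv2.resize(t[148:196,228:358],(540,200),interpolation=cv2.INTER_CUBIC),c(s,318,185)[:, :130],c(s,381,152)[:,35:165]])
cv2.imwrite('pics/crop1.png',np.vstack([row1,row2,tr]))
p=manip.camera_params('top')
for n,uv,z in [('W',(177,171),84),('K',(236,226),84),('G',(389,223),84),('R',(438,173),84),('rw',(289,231),84),('rr',(195,232),84),('bl',(193,264),84),('pb',(255,174),9),('pr',(281,171),9),('pw',(307,167),9),('pg',(333,163),9),('cup',(336,223),30)]:
    print(n,onplane(p,uv,z).round())
print(manip.camera_params('wrist'), manip.read_state()['eef_pos'])
E
```

```text
W [604. 343.  84.]
K [459. 190.  84.]
G [ 462. -197.   84.]
R [ 591. -330.   84.]
rw [445.  56.  84.]
rr [445. 292.  84.]
bl [365. 295.  84.]
pb [612. 150.   9.]
pr [620.  79.   9.]
pw [630.   8.   9.]
pg [641. -63.   9.]
cup [472. -66.  30.]
{'fovy': 69.09436764516212, 'cx': 314.8526852300426, 'cy': 199.71695388181362, 'origin': array([143.95364798, 539.13530131, 385.52440108]), 'attitude': array([2.86534700e+00, 1.52172756e-03, 1.16838796e+00])} [216.0125409  505.54263534 198.0351349 ]
```

View pics/crop1.png

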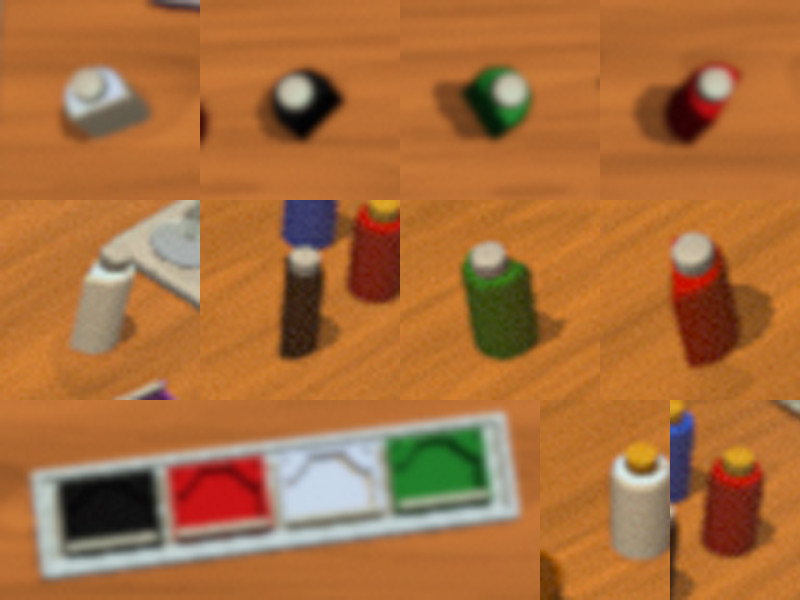

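Confirmed by the crop: the four steel-capped half-rounds are the ones listed, and the key walls are on the robot side (−x). Next I go to a wrist view over the white and black shakers.

```bash
python3 -m creep '[[1,[-5,-1.1,0],1],[1,[-10,-2.2,0],2.5],[1,[-15,-3.4,0],4],[1,[-20,-4.5,0],5.5],[1,[-25,-5.7,0],7],[1,[-30,-6.8,0],8.4],[1,[-35,-8,0],8.4],[1,[-39,-9,0],8.4],[1,[-39,-9,0],8.4],[1,[-39,-9,0],8.4],[1,[-39,-9,0],8.4]]' 12
python3 - <<'E'
from h import *
s=manip.read_state();p=manip.camera_params('wrist');im=manip.camera('wrist')
np.save('p1.npy',p,allow_pickle=True)
cv2.imwrite('pics/w1.png',im[:,:,::-1]);print(s['clock'],s['eef_pos'],s['eef_rot'])
E
```

```text
clock: 1.2
eef_pos: [538.6, 270.5, 198.4]
eef_rot: [-3.141, -0.0, 2.006]
wrist_force: [0.9, 0.4, -0.1]
finger_gap: 93.7
finger_force: 0.0
1.2 [538.59865521 270.46041563 198.39245004] [-3.14111702e+00 -2.12521425e-04  2.00557086e+00]
```

View pics/w1.png

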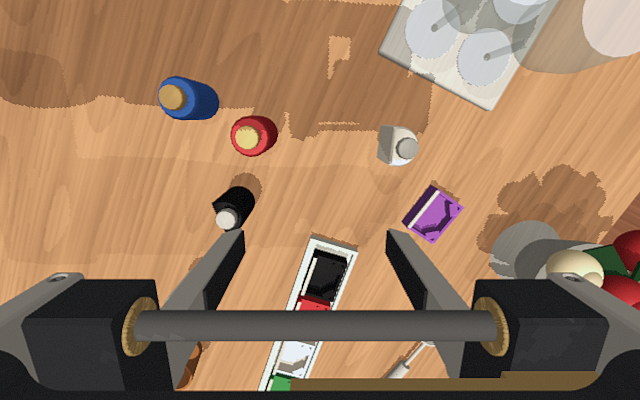

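The picture shows the white D at (398,147) with its flat to the left, and the black D at (230,208). I'll put the camera straight above the white one to see its outline without the sides.

```bash
python3 -m creep '[[1,[-2,4.5,3],0],[1,[-4.1,8.9,6],0],[1,[-4.1,8.9,6],0],[1,[-4.1,8.9,6],0],[1,[-4.1,8.9,6],0]]'
cat >> h.py <<'E'
def snap(name):
    s=manip.read_state();p=manip.camera_params('wrist');im=manip.camera('wrist')[:,:,::-1].copy()
    cv2.imwrite(f'pics/{name}.png',im);np.save(f'pics/{name}.npy',p,allow_pickle=True)
    print(s['clock'],np.round(s['eef_pos'],1),np.round(s['eef_rot'],3))
    return im,p,s
E
python3 - <<'E'
from h import *
im,p,s=snap('w2');print(proj(p,(604,343,84)))
u,v=proj(p,(604,343,84)).astype(int)
r=75;u=max(u,r);v=max(v,r)
c=im[v-r:v+r,u-r:u+r];print(u,v);cv2.imwrite('pics/w2c.png',cv2.resize(c,(600,600)))
E
```

```text
clock: 1.75
eef_pos: [636.5, 271.0, 139.2]
eef_rot: [3.141, -0.0, 2.006]
wrist_force: [0.1, 0.4, 0.4]
finger_gap: 94.2
finger_force: 0.0
1.75 [636.5 271.  139.2] [ 3.141 -0.     2.006]
[313.77753015 119.9025335 ]
313 119
```

View pics/w2c.png

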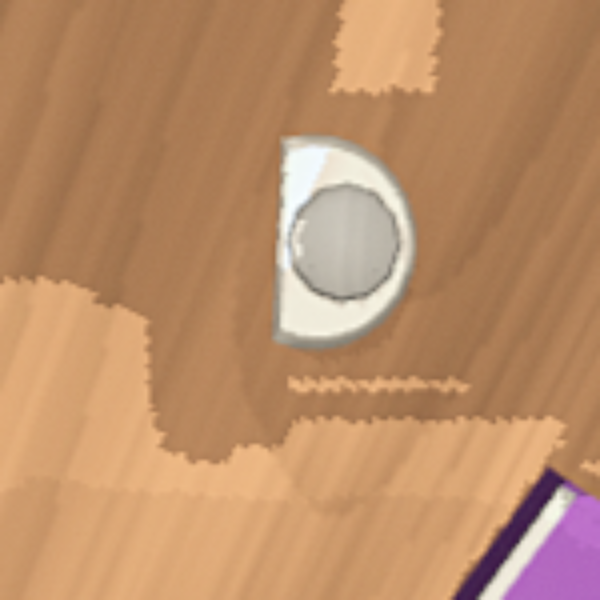

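```bash
cat >> h.py <<'E'
def mask(im,col):
    h=cv2.cvtColor(im,cv2.COLOR_BGR2HSV);H,S,V=cv2.split(h)
    m={'white':S<70,'black':V<60,'green':(H>40)&(H<85)&(S>90),'red':((H<5)|(H>172))&(S>150)}[col]
    return cv2.morphologyEx(m.astype(np.uint8)*255,cv2.MORPH_OPEN,np.ones((3,3)))
def dee(im,p,col,near,z=62):
    m=mask(im,col);u=proj(p,(near[0],near[1],z))
    cs=[c for c in cv2.findContours(m,cv2.RETR_EXTERNAL,cv2.CHAIN_APPROX_NONE)[0] if cv2.contourArea(c)>300]
    c=min(cs,key=lambda c:np.linalg.norm(c[:,0].mean(0)-u))
    W=np.array([onplane(p,q,z)[:2] for q in c[:,0].astype(float)])
    hull=cv2.convexHull((W).astype(np.float32))[:,0]
    (cx,cy),(w,h),a=cv2.minAreaRect(hull);a=np.radians(a)
    ax=np.array([np.cos(a),np.sin(a)]) if w<h else np.array([-np.sin(a),np.cos(a)])
    M=cv2.moments(hull.reshape(-1,1,2));g=np.array([M['m10'],M['m01']])/M['m00'];C=np.array([cx,cy])
    if (g-C)@ax>0: ax=-ax
    print('D',col,'centre',C.round(1),'dims',round(w,1),round(h,1),'theta deg',np.degrees(np.arctan2(ax[1],ax[0])).round(1),'centroid off',((g-C)@ax).round(1))
    return C,np.arctan2(ax[1],ax[0])
def goto(xyz,yaw,s=None):
    s=s or manip.read_state();M=R.from_euler('xyz',s['eef_rot']).as_matrix()
    d=M.T@(np.array(xyz)-s['eef_pos']);dy=(yaw-s['eef_rot'][2]+np.pi)%(2*np.pi)-np.pi
    print('shift cm',(d/10).round(2),'roll',round(-np.degrees(dy)/5,2),'j1',s['joints'][0].round(2),'j6',s['joints'][5].round(2))
E
python3 - <<'E'
from h import *
im=cv2.imread('pics/w2.png');p=np.load('pics/w2.npy',allow_pickle=True).item()
C,t=dee(im,p,'white',(604,343));goto([*C,50],t+np.pi/2)
E
```

```text
D white centre [606.8 357.7] dims 29.9 43.4 theta deg 21.6 centroid off -1.8
shift cm [9.12 0.95 9.  ] roll 0.67 j1 0.35 j6 -0.09
```

```bash
python3 -m creep '[[0.4,[4.5,0.5,0],0.67],[0.4,[9.1,0.95,0],0.67],[0.4,[9.1,0.95,0],0.67],[0.4,[9.1,0.95,3],0.67],[0.4,[9.1,0.95,6],0.67],[0.4,[9.1,0.95,8.9],0.67],[0.4,[9.1,0.95,8.9],0.67],[-1,[9.1,0.95,8.9],0.67],[-1,[9.1,0.95,8.9],0.67],[-1,[9.1,0.95,8.9],0.67],[-1,[9.1,0.95,8.9],0.67],[-1,[9.1,0.95,8.9],0.67]]' 15; python3 -m creep '[[-1,[0,0,0],0],[-1,[0,0,0],0],[-1,[0,0,-4],0],[-1,[0,0,-8],0],[-1,[0,0,-8],0]]'
```

```text
clock: 3.0
eef_pos: [607.9, 356.6, 50.2]
eef_rot: [3.141, -0.0, 1.946]
wrist_force: [-1.5, -1.4, 2.6]
finger_gap: 29.6
finger_force: 15.2
clock: 3.5
eef_pos: [609.7, 357.6, 135.9]
eef_rot: [3.133, -0.001, 1.946]
wrist_force: [0.3, 0.4, -0.7]
finger_gap: 29.5
finger_force: 15.0
```

```bash
python3 -m creep '[[-1,[0,0,-4],0],[-1,[-4,-1.3,-6.4],0.5],[-1,[-8.5,-2.8,-6.4],1],[-1,[-13,-4.2,-6.4],1.5],[-1,[-17,-5.5,-6.4],2],[-1,[-21,-6.9,-6.4],2.76],[-1,[-25.5,-8.3,-6.4],2.76],[-1,[-30,-9.8,-6.4],2.76],[-1,[-34,-11.1,-6.4],2.76],[-1,[-34,-11.1,-6.4],2.76],[-1,[-34,-11.1,-6.4],2.76],[-1,[-34,-11.1,-6.4],2.76]]'
python3 - <<'E'
from h import *
im,p,s=snap('w3')
E
```

```text
clock: 4.7
eef_pos: [629.0, 0.4, 193.1]
eef_rot: [-3.141, -0.0, 1.706]
wrist_force: [0.4, 0.7, -0.3]
finger_gap: 29.4
finger_force: 15.0
4.7 [6.290e+02 4.000e-01 1.931e+02] [-3.141 -0.     1.706]
```

View pics/w3.png

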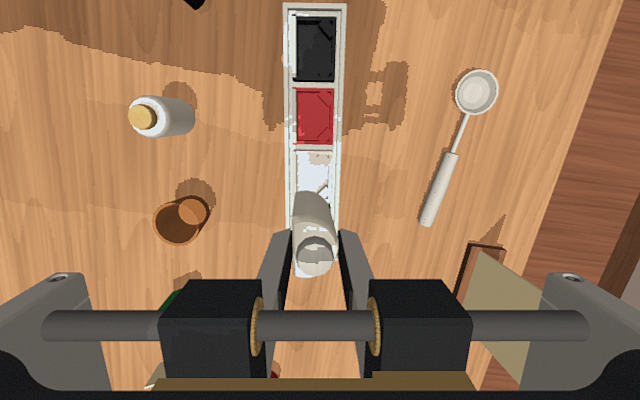

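```bash
python3 - <<'E'
from h import *
im=cv2.imread('pics/w3.png');p=np.load('pics/w3.npy',allow_pickle=True).item()
cv2.imwrite('pics/w3c.png',cv2.resize(im[0:170,265:365],(353,600),interpolation=cv2.INTER_CUBIC))
m=mask(im,'red');c=max([c for c in cv2.findContours(m,cv2.RETR_EXTERNAL,cv2.CHAIN_APPROX_NONE)[0] if c[:,0,1].mean()<180],key=cv2.contourArea)
print(cv2.boundingRect(c))
for z in(9,25):
    W=np.array([onplane(p,q,z)[:2] for q in c[:,0].astype(float)],np.float32);print(z,cv2.minAreaRect(W))
E
```

```text
(297, 88, 37, 57)
9 ((619.0336303710938, 82.03627014160156), (44.00810241699219, 65.59703063964844), 6.879481792449951)
25 ((619.0528564453125, 82.01158142089844), (42.1131477355957, 62.77247619628906), 6.87946891784668)
```

View pics/w3c.png

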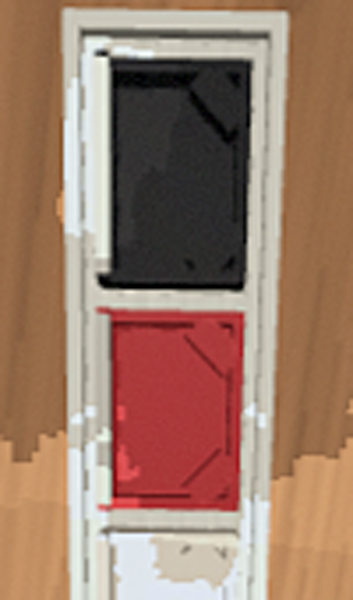

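```bash
python3 - <<'E'
from h import *
im=cv2.imread('pics/w3.png');p=np.load('pics/w3.npy',allow_pickle=True).item()
k=600/170
for a,b,z in [((287,15),(265,590),14),((64,15),(70,590),14),((95,60),(97,265),31),((98,315),(97,505),31)]:
    A,B=[onplane(p,(q[0]*100/353+265,q[1]/k),z) for q in (a,b)];d=(A-B)[:2];print(A[:2].round(1),B[:2].round(1),'yaw',np.degrees(np.arctan2(-d[0],d[1])).round(2))
m=(cv2.cvtColor(im,cv2.COLOR_BGR2HSV)[:,:,2]<70).astype(np.uint8)[0:90,290:342]
ys,xs=np.nonzero(m);W=np.array([onplane(p,(x+290,y),25)[:2] for x,y in zip(xs,ys)],np.float32);print(cv2.minAreaRect(W))
t=cv2.imread('pics/top0.png');pt=manip.camera_params('top')
for col,box in [('red',(155,190,262,298)),('green',(148,182,318,350))]:
    mm=mask(t,col)[box[0]:box[1],box[2]:box[3]];ys,xs=np.nonzero(mm);W=np.array([onplane(pt,(x+box[2],y+box[0]),20)[:2] for x,y in zip(xs,ys)],np.float32);print(col,cv2.minAreaRect(W))
E
```

```text
[637.1 204.7] [659.2  25.3] yaw 7.02
[568.1 195.3] [589.6  15.7] yaw 6.82
[581.  179.5] [588.2 122.8] yaw 7.24
[590.2 108.1] [596.8  48.6] yaw 6.33
((608.2403564453125, 153.0494384765625), (46.53398895263672, 66.2568359375), 6.664036273956299)
red ((620.758056640625, 81.22709655761719), (39.4168815612793, 61.037288665771484), 7.77854061126709)
green ((637.97412109375, -61.38574981689453), (40.570560455322266, 61.93194580078125), 6.740534782409668)
```

```bash
cat >> h.py <<'E'
TY=np.radians(6.95);ux=np.array([np.cos(TY),np.sin(TY)]);uy=np.array([-ux[1],ux[0]])
SOC={c:np.array([602.5,80])+k*72*uy+15*ux for c,k in [('black',1),('red',0),('white',-1),('green',-2)]}
def place(col,off=0,z=60): # off: shaker centre along tool x from TCP
    goto([*(SOC[col]-off*uy),z],TY+np.pi/2)
E
python3 -c "
from h import *
place('white',1.4);print(manip.read_state()['eef_pos'])"
```

```text
shift cm [ 0.85 -0.16 13.32] roll 0.17 j1 -0.06 j6 -0.19
[629.05680826   0.73733213 193.19448904]
```

```bash
python3 -m creep '[[-1,[0.85,-0.16,0],0.17],[-1,[0.85,-0.16,4],0.17],[-1,[0.85,-0.16,7],0.17],[-1,[0.85,-0.16,9],0.17],[-1,[0.85,-0.16,9],0.17],[-1,[0.85,-0.16,9],0.17]]'; python3 -c "
from h import *
place('white',1.4);im,p,s=snap('w4');print(s['wrist_force'])"
```

```text
clock: 5.35
eef_pos: [626.6, 8.6, 104.4]
eef_rot: [3.141, 0.0, 1.691]
wrist_force: [-0.1, 0.8, -1.6]
finger_gap: 29.3
finger_force: 15.0
shift cm [ 0.03 -0.03  4.44] roll -0.01 j1 -0.04 j6 -0.17
5.35 [626.6   8.6 104.4] [3.141 0.    1.691]
[-0.06631856  0.78893358 -1.58728122]
```

View pics/w4.png

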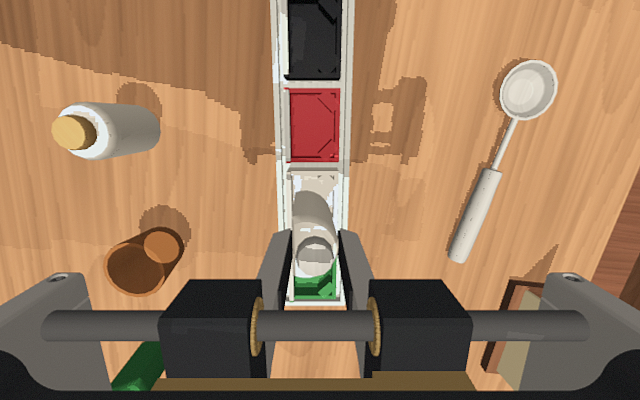

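The held white shaker hangs over the white pocket, flat to the left (key wall side). I'll lower it.

```bash
python3 -m creep '[[-1,[0,0,1.5],0],[-1,[0,0,3],0],[-1,[0,0,4],0],[-1,[0,0,4.4],0],[-1,[0,0,4.4],0],[-1,[0,0,4.4],0]]'
```

```text
clock: 6.0
eef_pos: [626.4, 7.7, 59.2]
eef_rot: [-3.141, -0.0, 1.69]
wrist_force: [-0.2, -0.8, -1.7]
finger_gap: 29.6
finger_force: 14.9
```

```bash
python3 -m creep '[[0.3,[0,0,0],0],[0.3,[0,0,0],0],[0.3,[0,0,0],0],[0.3,[0,0,0],0],[0.3,[0,0,-4],0],[0.3,[0,0,-9],0],[0.3,[0,0,-12],0],[0.3,[0,0,-12],0]]'; python3 -c "
from h import *
y=np.radians(110);goto([*(np.array([459,185])-79.5*np.array([np.cos(y),np.sin(y)])),150],y)"
```

```text
clock: 6.8
eef_pos: [628.1, 7.7, 184.7]
eef_rot: [3.134, 0.001, 1.691]
wrist_force: [-0.3, 0.3, -0.4]
finger_gap: 61.1
finger_force: 0.0
shift cm [ 11.89 -12.89   3.35] roll -2.63 j1 -0.05 j6 -0.17
```

```bash
python3 -m creep '[[0.3,[3,-3.2,0],-0.7],[0.3,[6,-6.5,0],-1.4],[0.3,[9,-9.7,0],-2],[0.3,[11.9,-12.9,1.5],-2.6],[0.3,[11.9,-12.9,3.3],-2.6],[0.3,[11.9,-12.9,3.3],-2.6],[0.3,[11.9,-12.9,3.3],-2.6]]'; python3 - <<'E'
from h import *
im,p,s=snap('b1')
C,t=dee(im,p,'black',(459,185));goto([*C,50],t+np.pi/2)
u,v=proj(p,(*C,62)).astype(int);u=np.clip(u,75,565);v=max(v,75)
cv2.imwrite('pics/b1c.png',cv2.resize(im[v-75:v+75,u-75:u+75],(400,400)))
E
```

```text
clock: 7.5
eef_pos: [484.3, 110.3, 146.5]
eef_rot: [-3.141, -0.0, 1.917]
wrist_force: [0.9, -0.2, 0.8]
finger_gap: 61.5
finger_force: 0.0
7.5 [484.3 110.3 146.5] [-3.141 -0.     1.917]
D black centre [462.6 204.9] dims 29.4 43.5 theta deg 45.6 centroid off -1.7
shift cm [9.67 1.13 9.69] roll -5.16 j1 0.15 j6 -0.2
```

View pics/b1c.png

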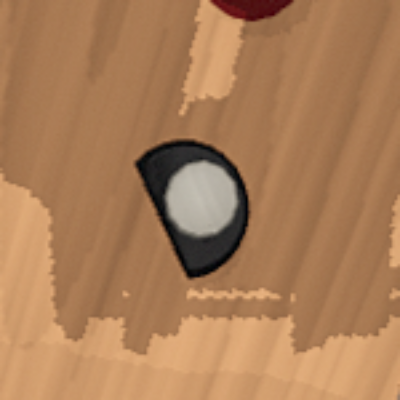

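The black D is clean in view, with its flat at lower left, θ 45.6°. The round red is well clear, so I'll grasp.

```bash
python3 -m creep '[[0.3,[5,0.6,0],-1.6],[0.3,[9.67,1.13,0],-3.2],[0.3,[9.67,1.13,0],-5.16],[0.3,[9.67,1.13,2],-5.16],[0.3,[9.67,1.13,5],-5.16],[0.3,[9.67,1.13,8],-5.16],[0.3,[9.67,1.13,9.65],-5.16],[0.3,[9.67,1.13,9.65],-5.16],[-1,[9.67,1.13,9.65],-5.16],[-1,[9.67,1.13,9.65],-5.16],[-1,[9.67,1.13,9.65],-5.16],[-1,[9.67,1.13,9.65],-5.16]]' 15; python3 -m creep '[[-1,[0,0,0],0],[-1,[0,0,-4],0],[-1,[0,0,-8],0],[-1,[0,0,-12],0],[-1,[0,0,-12],0],[-1,[0,0,-12],0]]'; python3 -c "
from h import *
place('black',0,105)"
```

```text
clock: 8.75
eef_pos: [462.3, 205.3, 50.8]
eef_rot: [3.14, 0.001, 2.368]
wrist_force: [0.3, -0.0, 0.1]
finger_gap: 32.5
finger_force: 0.1
clock: 9.35
eef_pos: [461.9, 205.3, 170.2]
eef_rot: [3.141, 0.0, 2.368]
wrist_force: [-0.1, -0.2, -1.3]
finger_gap: 29.9
finger_force: 15.0
shift cm [-14.13   6.53   6.53] roll 7.74 j1 0.35 j6 -0.45
```

```bash
python3 -m creep '[[-1,[-4,1.8,0],1.6],[-1,[-8,3.7,0],3.2],[-1,[-12,5.5,0],4.8],[-1,[-14.13,6.53,0],6.4],[-1,[-14.13,6.53,0],7.74],[-1,[-14.13,6.53,3],7.74],[-1,[-14.13,6.53,6.5],7.74],[-1,[-14.13,6.53,6.5],7.74],[-1,[-14.13,6.53,6.5],7.74],[-1,[-14.13,6.53,6.5],7.74]]'; python3 -c "
from h import *
place('black',0);snap('b2')"
```

```text
clock: 10.35
eef_pos: [609.2, 153.4, 106.6]
eef_rot: [3.14, -0.0, 1.692]
wrist_force: [0.0, -0.2, -0.4]
finger_gap: 29.5
finger_force: 15.0
shift cm [-0.   -0.06  4.66] roll 0.0 j1 0.19 j6 0.07
10.35 [609.2 153.4 106.6] [ 3.14  -0.     1.692]
```

View pics/b2.png

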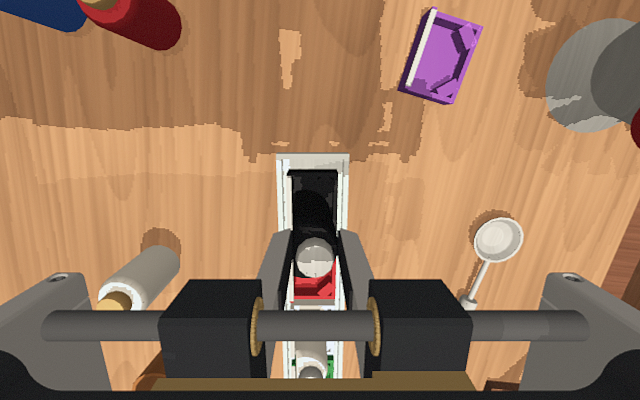

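The black shaker is lined up over the black pocket, and the white one stands in its own. I'll lower, release and raise.

```bash
python3 -m creep '[[-1,[0,-0.05,1.5],0],[-1,[0,-0.05,3],0],[-1,[0,-0.05,4.3],0],[-1,[0,-0.05,4.65],0],[-1,[0,-0.05,4.65],0],[-1,[0,-0.05,4.65],0]]';python3 -m creep '[[0.3,[0,0,0],0],[0.3,[0,0,0],0],[0.3,[0,0,0],0],[0.3,[0,0,0],0],[0.3,[0,0,-4],0],[0.3,[0,0,-9],0],[0.3,[0,0,-12],0],[0.3,[0,0,-12],0]]'; python3 -c "
from h import *
y=np.radians(60);goto([*(np.array([465,-200])-79.5*np.array([np.cos(y),np.sin(y)])),150],y)"
```

```text
clock: 11.0
eef_pos: [607.9, 153.2, 58.0]
eef_rot: [-3.141, -0.0, 1.692]
wrist_force: [-1.0, 0.1, 1.5]
finger_gap: 29.5
finger_force: 15.0
clock: 11.8
eef_pos: [609.8, 153.5, 183.7]
eef_rot: [3.134, -0.001, 1.692]
wrist_force: [-0.1, -0.2, -0.0]
finger_gap: 61.3
finger_force: 0.0
shift cm [-39.69 -23.46   3.16] roll 7.39 j1 0.19 j6 0.07
```

```bash
python3 -m creep '[[0.3,[-4,-2.4,0],0.8],[0.3,[-8,-4.7,0],1.6],[0.3,[-12,-7.1,0],2.4],[0.3,[-16,-9.5,0],3.2],[0.3,[-20,-11.8,0],4],[0.3,[-24,-14.2,0],4.8],[0.3,[-28,-16.5,0],5.6],[0.3,[-32,-18.9,0],6.4],[0.3,[-36,-21.3,1.5],7.4],[0.3,[-39.7,-23.46,3],7.4],[0.3,[-39.7,-23.46,3.1],7.4],[0.3,[-39.7,-23.46,3.1],7.4]]'; python3 - <<'E'
from h import *
im,p,s=snap('g1')
C,t=dee(im,p,'green',(465,-200));goto([*C,50],t+np.pi/2)
u,v=proj(p,(*C,62)).astype(int);u=np.clip(u,75,565);v=max(v,75)
cv2.imwrite('pics/g1c.png',cv2.resize(im[v-75:v+75,u-75:u+75],(400,400)))
E
```

```text
clock: 13.0
eef_pos: [422.7, -269.5, 146.6]
eef_rot: [-3.14, -0.0, 1.045]
wrist_force: [-0.1, 0.9, -0.2]
finger_gap: 61.0
finger_force: 0.0
13.0 [ 422.7 -269.5  146.6] [-3.14  -0.     1.045]
D green centre [ 466.7 -197.4] dims 43.2 29.1 theta deg -58.3 centroid off -1.8
shift cm [8.36 0.17 9.72] roll 5.64 j1 -0.64 j6 -0.11
```

View pics/g1c.png

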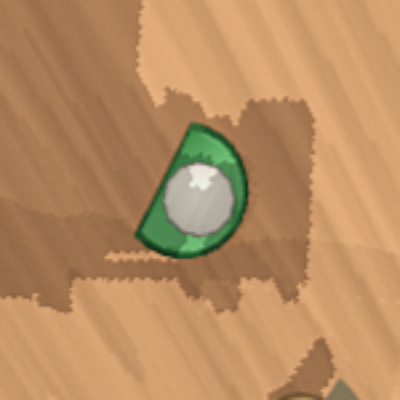

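The green D is clean in view, with its flat at upper left, θ −58.3°. The place card at lower right is clear of the fingers.

```bash
python3 -m creep '[[0.3,[4.5,0.1,0],1.6],[0.3,[8.36,0.17,0],3.2],[0.3,[8.36,0.17,0],4.8],[0.3,[8.36,0.17,0],5.64],[0.3,[8.36,0.17,3],5.64],[0.3,[8.36,0.17,6],5.64],[0.3,[8.36,0.17,9],5.64],[0.3,[8.36,0.17,9.7],5.64],[0.3,[8.36,0.17,9.7],5.64],[-1,[8.36,0.17,9.7],5.64],[-1,[8.36,0.17,9.7],5.64],[-1,[8.36,0.17,9.7],5.64]]' 15; python3 -m creep '[[-1,[0,0,0],0],[-1,[0,0,0],0],[-1,[0,0,0],0],[-1,[0,0,-4],0],[-1,[0,0,-8],0],[-1,[0,0,-12],0],[-1,[0,0,-12],0],[-1,[0,0,-12],0]]'; python3 -c "
from h import *
place('green',0,105)"
```

```text
clock: 14.25
eef_pos: [467.2, -198.0, 51.6]
eef_rot: [3.14, -0.001, 0.554]
wrist_force: [0.2, 0.4, -1.0]
finger_gap: 40.6
finger_force: 0.0
clock: 15.05
eef_pos: [466.6, -197.9, 170.6]
eef_rot: [3.141, -0.0, 0.554]
wrist_force: [-0.4, -0.1, -1.7]
finger_gap: 29.3
finger_force: 15.0
shift cm [21.5  -2.78  6.56] roll -13.04 j1 -0.47 j6 0.54
```

```bash
python3 -m creep '[[-1,[4,-0.5,0],-1.6],[-1,[8,-1,0],-3.2],[-1,[12,-1.5,0],-4.8],[-1,[16,-2,0],-6.4],[-1,[20,-2.5,0],-8],[-1,[21.5,-2.78,0],-9.6],[-1,[21.5,-2.78,0],-11.2],[-1,[21.5,-2.78,0],-13],[-1,[21.5,-2.78,3],-13],[-1,[21.5,-2.78,6.5],-13],[-1,[21.5,-2.78,6.5],-13],[-1,[21.5,-2.78,6.5],-13]]'; python3 -c "
from h import *
place('green',0);im,p,s=snap('g2');print(s['wrist_force']);cv2.imwrite('pics/g2c.png',im[60:310,200:440])"
```

```text
clock: 16.25
eef_pos: [634.4, -61.0, 104.8]
eef_rot: [-3.139, -0.001, 1.689]
wrist_force: [-0.2, 1.6, -0.1]
finger_gap: 29.6
finger_force: 15.0
shift cm [-0.02  0.05  4.48] roll -0.04 j1 -0.15 j6 -0.27
16.25 [634.4 -61.  104.8] [-3.139e+00 -1.000e-03  1.689e+00]
[-0.23689845  1.60347482 -0.09834906]
```

View pics/g2c.png

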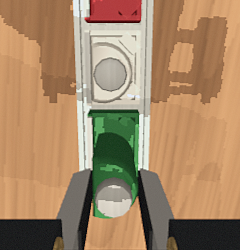

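The white one is well seated, flat to the key wall. The green is lined up over its pocket, so I'll lower it.

```bash
python3 -m creep '[[-1,[0,0.05,1.5],0],[-1,[0,0.05,3],0],[-1,[0,0.05,4.1],0],[-1,[0,0.05,4.5],0],[-1,[0,0.05,4.5],0],[-1,[0,0.05,4.5],0]]';python3 -m creep '[[0.3,[0,0,0],0],[0.3,[0,0,0],0],[0.3,[0,0,0],0],[0.3,[0,0,0],0],[0.3,[0,0,-4],0],[0.3,[0,0,-9],0],[0.3,[0,0,-12],0],[0.3,[0,0,-12],0]]'; python3 -c "
from h import *
y=np.radians(60);goto([*(np.array([591,-335])-79.5*np.array([np.cos(y),np.sin(y)])),150],y)"
```

```text
clock: 16.9
eef_pos: [635.1, -61.0, 60.3]
eef_rot: [-3.141, -0.0, 1.689]
wrist_force: [-3.1, 0.5, -2.5]
finger_gap: 29.4
finger_force: 15.0
clock: 17.7
eef_pos: [637.1, -61.2, 185.9]
eef_rot: [3.134, 0.002, 1.689]
wrist_force: [0.4, -0.4, -1.1]
finger_gap: 61.0
finger_force: 0.0
shift cm [-33.01 -12.59   3.56] roll 7.35 j1 -0.15 j6 -0.27
```

```bash
python3 -m creep '[[0.3,[-4,-1.5,0],1],[0.3,[-8,-3,0],2],[0.3,[-12,-4.5,0],3],[0.3,[-16,-6.1,0],4],[0.3,[-20,-7.6,0],5],[0.3,[-24,-9.1,0],6],[0.3,[-28,-10.7,0],7],[0.3,[-33,-12.6,1.5],7.35],[0.3,[-33,-12.6,3.5],7.35],[0.3,[-33,-12.6,3.5],7.35],[0.3,[-33,-12.6,3.5],7.35]]'; python3 - <<'E'
from h import *
im,p,s=snap('r1')
C,t=dee(im,p,'red',(591,-335));goto([*C,50],t+np.pi/2)
u,v=proj(p,(*C,62)).astype(int);u=np.clip(u,75,565);v=max(v,75)
cv2.imwrite('pics/r1c.png',cv2.resize(im[v-75:v+75,u-75:u+75],(400,400)))
E
```

```text
clock: 18.8
eef_pos: [549.2, -402.8, 145.2]
eef_rot: [-3.14, -0.0, 1.048]
wrist_force: [-0.1, -0.1, -0.3]
finger_gap: 60.9
finger_force: 0.0
18.8 [ 549.2 -402.8  145.2] [-3.14  -0.     1.048]
D red centre [ 597.2 -334.5] dims 28.4 42.6 theta deg 60.1 centroid off -1.6
shift cm [8.28 0.72 9.62] roll -18.01 j1 -0.69 j6 -0.16
```

View pics/r1c.png

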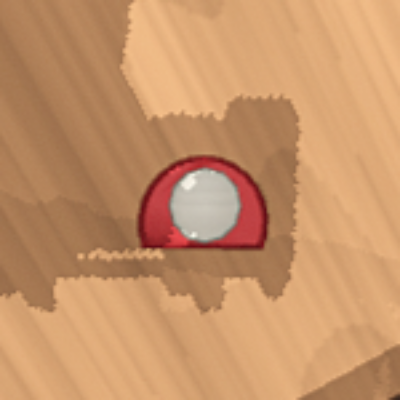

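The red D is clean in view, with its flat toward the bottom of the crop, θ 60.1°. The cutlery box at lower right is clear of the finger.

```bash
python3 -m creep '[[0.2,[4,0.3,0],-1.6],[0.2,[8.28,0.72,0],-3.2],[0.2,[8.28,0.72,0],-4.8],[0.2,[8.28,0.72,0],-6.4],[0.2,[8.28,0.72,0],-8],[0.2,[8.28,0.72,0],-9.6],[0.2,[8.28,0.72,0],-11.2],[0.2,[8.28,0.72,0],-12.8],[0.2,[8.28,0.72,0],-14.4],[0.2,[8.28,0.72,0],-16],[0.2,[8.28,0.72,0],-18],[0.2,[8.28,0.72,0],-18]]'; python3 - <<'E'
from h import *
goto([597.2,-334.5,50],np.radians(150.1))
E
```

```text
clock: 20.05
eef_pos: [597.5, -334.4, 147.0]
eef_rot: [-3.142, 0.002, 2.623]
wrist_force: [-0.5, -0.1, 0.5]
finger_gap: 56.3
finger_force: 0.0
shift cm [ 0.04 -0.02  9.7 ] roll 0.04 j1 -0.56 j6 -1.62
```

```bash
python3 -m creep '[[0.2,[0,0,3],0],[0.2,[0,0,6],0],[0.2,[0,0,8.5],0],[0.2,[0,0,9.7],0],[0.2,[0,0,9.7],0],[-1,[0,0,9.7],0],[-1,[0,0,9.7],0],[-1,[0,0,9.7],0],[-1,[0,0,9.7],0],[-1,[0,0,9.7],0],[-1,[0,0,9.7],0]]' 15; python3 -m creep '[[-1,[0,0,-4],0],[-1,[0,0,-8],0],[-1,[0,0,-13],0],[-1,[0,0,-13],0],[-1,[0,0,-13],0]]'; python3 -c "
from h import *
place('red',0,105)"
```

```text
clock: 21.15
eef_pos: [597.0, -335.8, 49.4]
eef_rot: [-3.141, 0.001, 2.618]
wrist_force: [0.2, -0.2, 6.6]
finger_gap: 29.4
finger_force: 15.0
clock: 21.65
eef_pos: [596.9, -335.4, 179.2]
eef_rot: [3.142, 0.001, 2.618]
wrist_force: [0.3, -0.1, -1.6]
finger_gap: 29.6
finger_force: 15.0
shift cm [19.09 37.16  7.39] roll 10.61 j1 -0.57 j6 -1.61
```

```bash
python3 -m creep '[[-1,[2,3.8,0],1.2],[-1,[4,7.7,0],2.4],[-1,[6,11.6,0],3.6],[-1,[8,15.5,0],4.8],[-1,[10,19.4,0],6],[-1,[12,23.3,0],7.2],[-1,[14,27.2,0],8.4],[-1,[16,31.1,0],9.6],[-1,[18,35,0],10.6],[-1,[19.1,37.16,0],10.6],[-1,[19.1,37.16,0],10.6],[-1,[19.1,37.16,0],10.6]]';python3 -m creep '[[-1,[0,0,3],0],[-1,[0,0,7],0],[-1,[0,0,7],0],[-1,[0,0,7],0]]'; python3 -c "
from h import *
place('red',0);im,p,s=snap('r2');cv2.imwrite('pics/r2c.png',im[60:310,200:440])"
```

```text
clock: 22.85
eef_pos: [616.4, 81.8, 176.9]
eef_rot: [-3.139, 0.0, 1.694]
wrist_force: [0.3, -1.4, -1.9]
finger_gap: 29.5
finger_force: 15.0
clock: 23.25
eef_pos: [617.0, 80.9, 108.9]
eef_rot: [-3.14, -0.0, 1.692]
wrist_force: [0.5, -0.2, -0.3]
finger_gap: 29.6
finger_force: 15.0
shift cm [0.09 0.06 4.89] roll -0.0 j1 0.07 j6 -0.05
23.25 [617.   80.9 108.9] [-3.14  -0.     1.692]
```

View pics/r2c.png

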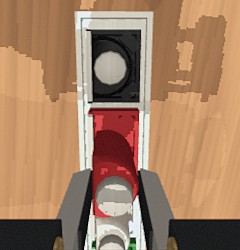

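Black is seated well, and red is over its pocket with white behind it. I'll lower, release and retreat, then take a last look.

```bash
python3 -m creep '[[-1,[0.05,0.05,1.5],0],[-1,[0.05,0.05,3],0],[-1,[0.05,0.05,4.4],0],[-1,[0.05,0.05,4.85],0],[-1,[0.05,0.05,4.85],0],[-1,[0.05,0.05,4.85],0]]';python3 -m creep '[[0.3,[0,0,0],0],[0.3,[0,0,0],0],[0.3,[0,0,0],0],[0.3,[0,0,0],0],[0.3,[0,0,-4],0],[0.3,[0,0,-9],0],[0.3,[0,0,-14],0],[0.3,[-4,0,-14],0],[0.3,[-8,0,-14],0],[0.3,[-12,0,-14],0],[0.3,[-12,0,-14],0],[0.3,[-12,0,-14],0]]'; python3 - <<'E'
from h import *
im,p,s=snap('f1')
sc=manip.camera('scene')[:,:,::-1]
a=cv2.resize(im[0:300,200:440],(400,500));b=cv2.resize(sc[110:290,200:460],(400,277))
o=np.zeros((500,800,3),np.uint8);o[:,:400]=a;o[:277,400:]=b;cv2.imwrite('pics/f1c.png',o)
t=manip.camera('top')[:,:,::-1];d=cv2.absdiff(t,cv2.imread('pics/top0.png'))
print([int(d[v-12:v+12,u-12:u+12].max()) for u,v in [(289,231),(197,231)]])
E
```

```text
clock: 23.9
eef_pos: [617.4, 82.5, 59.9]
eef_rot: [-3.141, -0.0, 1.693]
wrist_force: [-0.7, 0.6, -0.8]
finger_gap: 29.7
finger_force: 15.0
clock: 25.1
eef_pos: [632.0, -37.1, 200.0]
eef_rot: [-3.142, -0.0, 1.692]
wrist_force: [-0.6, 1.2, -0.3]
finger_gap: 61.1
finger_force: 0.0
25.1 [632.  -37.1 200. ] [-3.142 -0.     1.692]
[163, 22]
```

View pics/f1c.png

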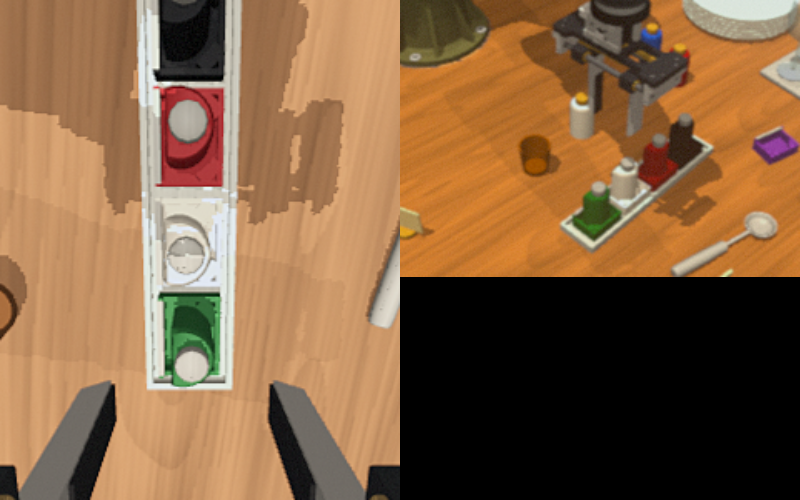

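All four shakers stand seated in their own pockets with their flats to the key wall. Both round shakers still stand in place; the top-view change near the white one is the arm overhead. I'm handing in.

```bash
python3 -c "
from cell import manip
print(manip.sign_off())"
```

```text
the job is handed in; nothing more can be done
None
```

The job is handed in at about 25 s of the 112 s limit: by the last pictures, all four half-round shakers stand in their own pockets with flats to the key wall, and neither round shaker was moved; the sign-off returned no verdict.

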